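# Find the high spot of a mixer drive wheel with a dial gauge

## Robot

A 6-joint arm with a two-finger parallel gripper is mounted at the origin on the work surface. World frame = base frame: x ahead of the robot, y to its left, z up, the work surface at z = 0. Lengths are in m, angles in degrees, forces in N, time in s.
With the tool pointing down it reaches from about 0.4 to 0.825 m from the base axis. Payload 7 kg.
Tool frame: the origin (TCP) lies at the centre of the arm's flange, where the gripper is bolted on; the fingertips stand arm.nose_length ahead of it and the grasp point (between the pads) lies 155 mm ahead of it (arm.nose_length is the distance from the TCP to the fingertips, in m); z points along the fingers, y is the line along which they close (so a half turn about z gives the same grasp; the last joint's range is limited). The gripper opens to 85 mm and grips with 20 to 120 N. Pads are 22 mm wide; open, the fingers measure 114 mm over their backs; the gripper's body (76 mm by 85 mm) begins 54 mm behind the grasp point. The pads swing forward as they close: fully open they stand 13 mm farther back than shut.
Start: joints at [91.392, 20.546, 0.682, 0, -70.136, -16.507], TCP at [0.176, 0.652, 0.405] pointing down, gripper open.
Joint ranges: [-176.03, 176.03], [-82.01, 121.73], [-58.28, 71.71], [-173.87, 95.51], [-174.79, -0.11], [-173.66, 173.66]. Speed limits (degrees/s): [136.94, 136.94, 172.46, 180, 180, 180].

## Interface

Orientations are given as [roll, pitch, yaw] about the fixed x, y, z axes, in that order (R = Rz(yaw) Ry(pitch) Rx(roll)).
In Python, from station import arm, snapshot, camera_info, hand_in, finder gives the robot as it stands.
- The arm moves only by the tool arm_command, never from a script. Its argument "increments" is a list of rows, each a list of 3 entries, a list of its own where there are three numbers: the shift along the world's x, y, z in mm, then the turn about the world's z in degrees, then the finger opening in mm, from 0 to 85.4. In form: [[[tx, ty, tz], yaw, claw], ...]. A call has 1 to 8 rows; each row is the pose to reach, as a shift and turn from the pose commanded when the call began; what a row does not reach only later rows make up. A row lasts 1/12 s, in which the tool goes at most 41.7 mm and 7.16 degrees, less where a joint would pass 70% of its speed; a pose out of reach is approached as far as the arm can. A call with a gripper value outside its range is refused whole. The fingers move at their own pace and stop on an object; "squeeze" is the grip in N (left out, the last holds). Time passes only in rows, so rows that repeat a pose let the fingers close. It gives the time, the measured TCP pose, the force, the opening and the grip force at its end, in the units of the state.
- arm.state(): the state, without advancing time (a new reading comes with each control period).
- snapshot(name): name is "side" or "top"; returns the picture (420x560x3 uint8, red, green, blue); there is no depth.
- camera_info(name): a dict with "fx", "fy", "cx", "cy" (pixels), "k1" (the pictures are not rectified: a ray, as slopes to the right and down, at radius r is drawn at 1 + k1 r^2 times it, then the intrinsics apply), "extrinsics" (4x4, takes a point from camera to world coordinates). Camera axes: x right, y up, looking along -z (the intrinsics and any distortion apply to the point x, -y, -z); pixel columns grow to the right and rows downward; lengths in m; the calibration is good to about 2 mm. A picture is of the moment at which its call begins. camera_info takes no time and is no camera call.
- hand_in(): hands the job in; it is judged then, once.
Trained networks look in the newest picture that a camera, given by its name, has taken for a name from the list of things; names that differ only in an ending like _2 or _b are one class to them, and where a whole thing is asked for, a point or a joint stands for the part that bears it (a point fixed in the world has none). Each returns a list of dicts, best first, with "score" (0 to 1); they miss things now and then, are a little off and sometimes report something else, mostly with a low value. They report only what shows in the picture. A call takes as long as a camera call.
- finder.search_frame(name, camera): "xyz" ([x, y, z] in m, in world coordinates, good to about 4 mm: the middle of the surface that is visible of it).
- finder.silhouettes(name, camera): "pixels" (420x560 bool, what is visible of it).
The state is a dict: "t": time; "joints": joint angles; "qd": joint speeds; "joint_torque": joint torques, N m; "eef_pos": TCP position; "eef_rot": TCP orientation; "force": force on the tool from outside, world axes, zero at the start; "ft_torque": the same for the moment, N m; "grip_width": finger opening in m; "grasp_force": force on a finger pad.
Only numpy, scipy, OpenCV 4.12 (cv2) and the standard library are available. Lean on these libraries where they do the work, as an engineer would, in place of code of your own. Each camera call takes 0.05 s, during which the arm holds its last target. There are 200 camera calls.

## Task

Check the mixer's drive wheel for runout: push the red dial-gauge slide up (it has a yellow post to hold) until the plunger bears on the wheel's rim and the needle stands in the green band, then turn the wheel (it has a black crank knob) and watch the needle all the way round to find the rim's one highest spot, where the needle reads most; there are lesser ones too. Leave the wheel standing with that highest spot under the plunger and the gauge still bearing on it. Never drive the needle to the red mark, and leave the bottle, jar and beaker alone.

Things in the scene. Friction and masses are not known exactly. Their poses are not given: they have to be found in the camera images.
- rig: Fixed grey base plate 190 x 400 x 15 mm, origin under its centre; carries wheel and gauge. Its y axis runs along the gauge slide, from gauge to wheel; the wheel's axis is 100 mm from the origin along +y. All points listed on the rig have its axes.
- wheel_axis (a point): Point on the flat-lying wheel's upright axis, 58 mm above the bench. Two flanges of radius 84 mm (upper one's top 77 mm up, crank arm's top 86 mm) hide a steel rim of nominal radius 75 mm between them. The rim has one high spot, 4 to 5 mm proud and about 45 degrees wide in all, and lesser ones, under half as high and about 30 degrees wide; nothing visible shows where.
- wheel (a joint): Wheel angle in rad, anticlockwise from above positive; turns either way, any number of turns. Its bearing drags (about 3 N at the crank knob) and holds it where it is left. The value says nothing of where the high spot is. At 0 the crank knob points along the rig's +x.
- crank_grip (a point): Centre of the black crank knob, an upright cylinder of diameter 26 mm, 52 mm tall (87 to 139 mm above the bench, this point at 113 mm), 55 mm from the wheel's axis. It spins freely on its pin, so a gripper that holds it need not turn with the wheel.
- slide_grip (a point): Point on the yellow 22 x 22 mm square post of the red gauge slide: sides along the point's x and y, top 118 mm above the bench, this point at 94 mm. The slide runs along y, +y towards the wheel, 50 mm of travel, and drags (about 7 N), so it stays where it is left. The gauge's round case (radius 40 mm, top 74 mm up with the needle) is centred 64 mm from the post towards the wheel.
- plunger_tip (a point): Foremost point of the gauge's brass plunger tip (ball of 10 mm diameter), 58 mm above the bench, pointing along +y at the wheel's axis. It starts 10 to 30 mm short of the rim. The plunger goes in up to 12 mm against a light spring (1.2 N at first, 3.6 N at the end).
- needle (a joint): Red needle of the upward-facing white dial: angle in rad, 0 with the plunger fully out (pointing from the dial's centre to the yellow post), growing clockwise from above, 0.4 rad for each mm the plunger is pressed in. Black marks every mm; green band from 0.8 to 2.4 rad (2 to 6 mm); red mark at 4.8 rad (12 mm, plunger bottomed; keep below 4.6).
- dial_centre (a point): Centre of the dial (72 mm diameter), 72 mm above the bench; its axes are the rig's.
- amber_bottle_mid (a point): Bystander: amber bottle, 64 mm diameter, 130 mm tall, point 60 mm above its foot.
- white_jar_mid (a point): Bystander: white jar with a blue cap, 70 mm diameter, 75 mm tall, point half-way up.
- beaker_mid (a point): Bystander: white beaker, 72 mm diameter, 85 mm tall, point half-way up.

How it is judged (in metres and radians):
On the way:
1. the gauge is pushed against the rim and its needle stands in the green band (value of joint needle between 0.7 and 2.6 rad), for 0.2 s.
At the end, for the whole second after the job is handed in: The wheel is at rest with its highest spot under the plunger: the rim holds the plunger tip more than 78.6 mm from the wheel's axis (the high spot within about 10 degrees), and the gauge bears on it, needle between 0.7 and 4.6 rad (horizontal distance between plunger_tip and wheel_axis above 0.0786 m and value of joint needle between 0.7 and 4.6 rad and velocity of joint wheel between -0.05 and 0.05 rad/s); the robot touches nothing.
It fails at once if the needle is driven to the red stop mark (plunger bottomed) (value of joint needle above 4.6 rad).
It fails at once if the amber bottle is pushed more than 25 mm or tipped (distance of amber_bottle_mid from where it was at the start of the episode above 0.025 m or angle between amber_bottle_mid's own z axis and vertical above 0.35 rad).
It fails at once if the white jar is pushed more than 25 mm or tipped (distance of white_jar_mid from where it was at the start of the episode above 0.025 m or angle between white_jar_mid's own z axis and vertical above 0.35 rad).
It fails at once if the beaker is pushed more than 25 mm or tipped (distance of beaker_mid from where it was at the start of the episode above 0.025 m or angle between beaker_mid's own z axis and vertical above 0.35 rad).
It also fails if it takes over 72 s, if anything falls off the work surface, if the arm or the gripper's body presses on something with over 40 N, if the wrist force passes 120 N, or if a joint passes its speed limit or range.

## Working session

There is one attempt and no reset: what is moved stays moved. The work goes in short steps, Python scripts to look and compute and a tool call to move; the robot and the scene stay as the last step left them, time stands still between calls to the robot, and variables do not carry over. Pictures are saved under pics/ and viewed, at most 10 in all, crops included, and the job is handed in when it is done.

Besides the shell and the picture viewer there is one more tool, called after ">>>" as name(argument=value, ...) on one line, values as JSON. arm_command: Moves the arm, as the interface text tells. Its arguments: {"type":"object","properties":{"increments":{"type":"array"},"squeeze":{"type":"number"}},"required":["increments"]}

```bash
mkdir -p pics
cat > h.py <<'E'
import numpy as np, cv2
from station import arm, snapshot, camera_info, hand_in, finder
def ray(cam,u,v):
    c=camera_info(cam);E=np.array(c["extrinsics"])
    x=(u-c["cx"])/c["fx"];y=(v-c["cy"])/c["fy"];r=np.hypot(x,y);s=1.
    for _ in range(20): s=1+c["k1"]*(r/s)**2
    d=E[:3,:3]@np.array([x/s,-y/s,-1]);return E[:3,3],d
def onz(cam,u,v,z):
    o,d=ray(cam,u,v);return o+d*(z-o[2])/d[2]
def proj(cam,p):
    c=camera_info(cam);E=np.array(c["extrinsics"]);q=E[:3,:3].T@(np.array(p)-E[:3,3])
    x=q[0]/-q[2];y=-q[1]/-q[2];s=1+c["k1"]*(x*x+y*y);return c["fx"]*x*s+c["cx"],c["fy"]*y*s+c["cy"]
def save(cam,n):
    im=snapshot(cam);cv2.imwrite(f"pics/{n}.png",im[:,:,::-1]);return im
E
python3 - <<'E'
from h import *
for c in("top","side"):
    save(c,c+"0"); print(c,np.round(camera_info(c)["extrinsics"],2).tolist(),camera_info(c)["fx"])
    for n in("crank_grip","slide_grip","plunger_tip","dial_centre","amber_bottle_mid","white_jar_mid","beaker_mid","rig"):
        print(n,[(np.round(d["xyz"],3).tolist(),round(d["score"],2)) for d in finder.search_frame(n,c)[:2]])
s=arm.state();print(s["t"],s["eef_rot"],arm.nose_length)
a=cv2.imread("pics/top0.png");b=cv2.imread("pics/side0.png")
E
```

```text
top [[-0.0, 0.98, -0.18, 0.48], [-1.0, -0.01, -0.03, -0.02], [-0.04, 0.18, 0.98, 0.74], [0.0, 0.0, 0.0, 1.0]] 414.58671392267433
crank_grip [([0.632, 0.162, 0.135], 0.67)]
slide_grip [([0.549, -0.029, 0.071], 0.72), ([0.558, -0.014, 0.075], 0.43)]
plunger_tip [([0.758, 0.113, 0.086], 0.66), ([0.561, 0.057, 0.058], 0.44)]
dial_centre [([0.551, -0.026, 0.07], 0.87)]
amber_bottle_mid [([0.758, 0.112, 0.087], 0.97)]
white_jar_mid []
beaker_mid [([0.372, -0.047, 0.033], 0.62)]
rig [([0.558, 0.056, 0.025], 0.91)]
side [[0.97, 0.17, -0.2, 0.43], [-0.26, 0.65, -0.71, -0.52], [0.01, 0.74, 0.67, 0.58], [0.0, 0.0, 0.0, 1.0]] 385.5162225182768
crank_grip [([0.632, 0.154, 0.117], 0.76)]
slide_grip [([0.542, -0.065, 0.061], 0.87), ([0.713, -0.059, 0.053], 0.28)]
plunger_tip []
dial_centre [([0.544, -0.063, 0.066], 0.8)]
amber_bottle_mid [([0.763, 0.1, 0.067], 0.89)]
white_jar_mid [([0.715, -0.06, 0.054], 0.67), ([0.762, 0.1, 0.07], 0.53)]
beaker_mid [([0.38, -0.063, 0.059], 0.73)]
rig [([0.554, -0.004, 0.017], 0.64)]
0.9 [-1.79996586e+02  1.50502220e-03 -1.51161459e+01] 0.1734
```

View pics/top0.png

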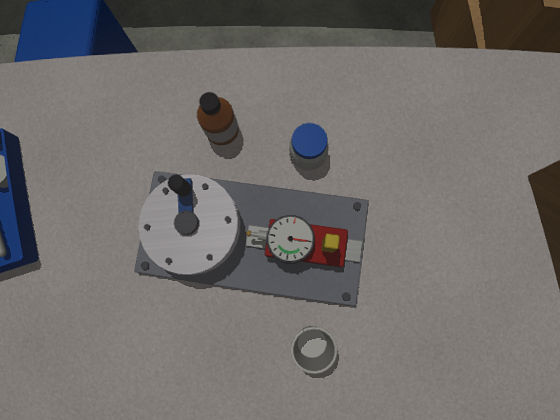

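View pics/side0.png

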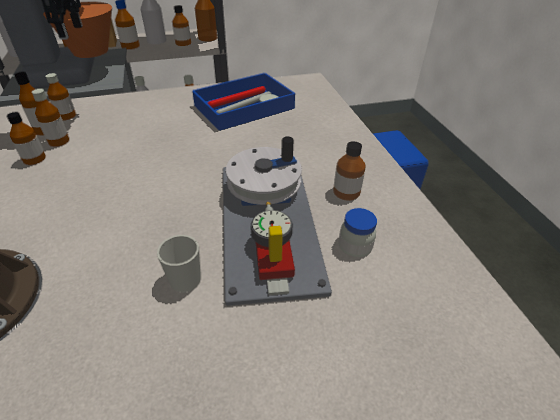

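The top view shows the post top at about (331,240), the dial centre at (290,239), the hub at (186,223) and the knob at (180,184). The beaker is at (315,350), the jar at (310,143) and the bottle at (217,118). The side view agrees with this.

Run:
```python
from h import *
im=cv2.imread("pics/top0.png");h=cv2.cvtColor(im,cv2.COLOR_BGR2HSV)
m=((h[...,0]>22)&(h[...,0]<35)&(h[...,1]>150)&(h[...,2]>150)).astype(np.uint8)
m[:,:300]=0
ys,xs=np.nonzero(m);print("yellow",xs.min(),xs.max(),ys.min(),ys.max(),xs.mean(),ys.mean())
print("bright top",[ (p,h[p[1],p[0]].tolist()) for p in[(331,238),(331,242),(331,246),(331,248)]])
print("post",onz("top",331,240,.118))
print("dial",onz("top",290.5,238.5,.074))
print("hub .086",onz("top",186,223,.09)," flange",onz("top",189,224,.077))
print("knob",onz("top",179,183,.139))
for n,u,v,z in(("bottle",209,101,.13),("jar",309,137,.075),("beaker",314.5,349,.085)): print(n,onz("top",u,v,z))
cv2.imwrite("pics/c.png",cv2.resize(im[160:310,130:380],None,fx=3.2,fy=3.2,interpolation=cv2.INTER_CUBIC))
```

```text
Traceback (most recent call last):
ValueError: zero-size array to reduction operation minimum which has no identity
```

Run:
```python
from h import *
im=cv2.imread("pics/top0.png");h=cv2.cvtColor(im,cv2.COLOR_BGR2HSV)
print("bright top",[ (p,h[p[1],p[0]].tolist()) for p in[(331,238),(331,242),(331,246),(331,248)]])
print("post",onz("top",331,240,.118))
print("dial",onz("top",290.5,238.5,.074))
print("hub .086",onz("top",186,223,.09)," flange",onz("top",189,224,.077))
print("knob",onz("top",179,183,.139))
for n,u,v,z in(("bottle",209,101,.13),("jar",309,137,.075),("beaker",314.5,349,.085)): print(n,onz("top",u,v,z))
cv2.imwrite("pics/c.png",cv2.resize(im[160:310,130:380],None,fx=3.2,fy=3.2,interpolation=cv2.INTER_CUBIC))
```

```text
bright top [((331, 238), [25, 173, 146]), ((331, 242), [25, 172, 145]), ((331, 246), [25, 175, 143]), ((331, 248), [25, 171, 82])]
post [ 0.54779934 -0.0729609   0.118     ]
dial [ 0.55509027 -0.01121693  0.074     ]
hub .086 [0.57894546 0.15764753 0.09      ]  flange [0.57915344 0.15600331 0.077     ]
knob [0.63359453 0.15803548 0.139     ]
bottle [0.77159827 0.11846298 0.13      ]
jar [ 0.72764562 -0.04353144  0.075     ]
beaker [ 0.38198511 -0.04779539  0.085     ]
```

View pics/c.png

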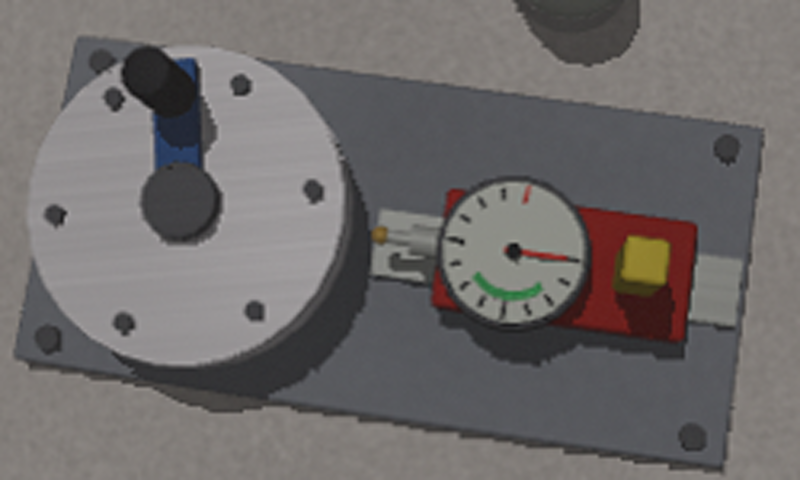

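>>> arm_command(increments=[[[15,-39,0],-6,50],[[30,-78,0],-12,50],[[45,-117,0],-18,50],[[60,-156,0],-24,50],[[75,-195,0],-31,50],[[90,-234,0],-38,50],[[105,-273,0],-45,50],[[120,-312,0],-52,50]], squeeze=50)

```text
t: 1.57
eef_pos: [0.2959, 0.3384, 0.4049]
eef_rot: [-180.0, 0.0, -67.4]
force: [1.1, -0.3, 0.9]
grip_width: 0.0496
grasp_force: 0.0
```

>>> arm_command(increments=[[[31,-52,0],-6,50],[[62,-104,0],-11,50],[[94,-156,0],-16,50],[[125,-207,0],-21,50],[[157,-259,0],-26,50],[[188,-311,0],-31,50],[[220,-362,0],-31,50],[[251,-414,-40],-31,50]])

```text
t: 2.23
eef_pos: [0.469, 0.0542, 0.3981]
eef_rot: [-179.8, 0.1, -98.1]
force: [0.8, 1.6, 0.2]
grip_width: 0.05
grasp_force: 0.0
```

>>> arm_command(increments=[[[0,0,0],0,50],[[0,0,0],0,50],[[0,0,0],0,50]])

```text
t: 2.48
eef_pos: [0.4679, 0.0558, 0.3962]
eef_rot: [180.0, -0.0, -98.2]
force: [0.0, 0.0, -0.1]
grip_width: 0.0501
grasp_force: 0.0
```

Run:
```python
from h import *
s=arm.state();print(s["t"],s["eef_pos"],s["eef_rot"],s["joints"],s["grip_width"],s["force"])
a=save("top","t1")[120:320];b=save("side","s1")[120:320]
cv2.imwrite("pics/c1.png",np.vstack([a,b])[:,:,::-1])
```

```text
2.4833 [0.46791042 0.05576982 0.39619806] [ 1.79990931e+02 -2.47675436e-03 -9.82064046e+01] [ 3.08133950e+01  1.35439768e+00 -2.47683664e+01 -4.21550613e-03
 -6.38858409e+01 -3.90179440e+01] 0.050096447070956424 [ 0.03975643  0.03107544 -0.13914508]
```

View pics/c1.png

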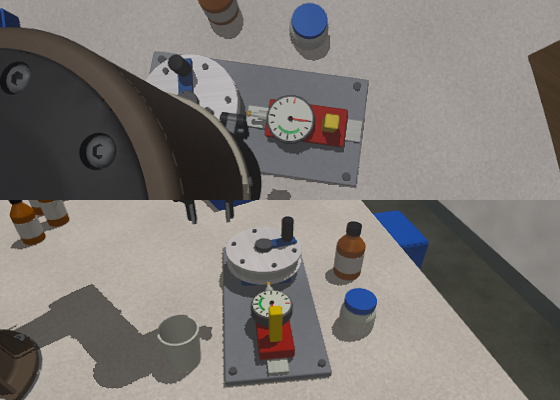

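The arm stopped short of the last target at TCP (0.468, 0.056, 0.396). Nothing was disturbed: needle still at zero, knob at (180,185). I'll go on to the post.

>>> arm_command(increments=[[[20,-32,-15],0,50],[[40,-65,-30],0,50],[[60,-98,-45],0,50],[[79,-130,-60],0,50],[[79,-130,-60],0,50],[[79,-130,-60],0,50]])

```text
t: 3.08
eef_pos: [0.5473, -0.0738, 0.3349]
eef_rot: [179.9, -0.0, -98.1]
force: [0.2, 0.1, 0.8]
grip_width: 0.0498
grasp_force: 0.0
```

Run:
```python
from h import *
s=arm.state();print(s["t"],s["eef_pos"],s["joints"])
a=save("top","t2")[120:320];b=save("side","s2")[120:320]
cv2.imwrite("pics/c2.png",np.vstack([a,b])[:,:,::-1])
```

```text
3.0833 [ 0.5472606  -0.07377636  0.33494813] [ 1.26444376e+01  1.23754086e+01 -2.04865436e+01 -5.96995104e-03
 -5.72808574e+01 -2.07851712e+01]
```

View pics/c2.png

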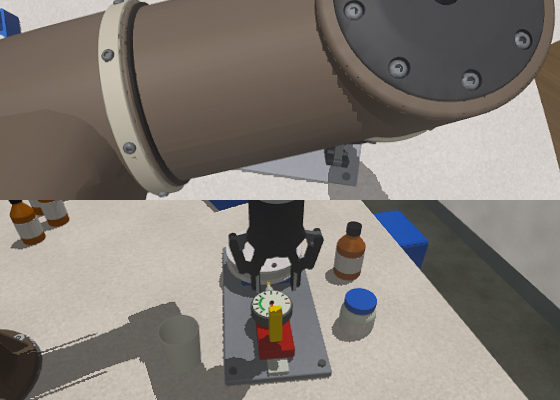

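The top view is now blocked by the arm. The side view shows the open fingers straddling the line of the post at (275,322 in the crop). Next I'll descend, grip and estimate the gap.

>>> arm_command(increments=[[[0,0,-30],0,50],[[0,0,-60],0,50],[[0,0,-84],0,50],[[0,0,-84],0,15],[[0,0,-84],0,15],[[0,0,-84],0,15],[[0,0,-84],0,15]])

```text
t: 3.77
eef_pos: [0.5468, -0.0728, 0.2537]
eef_rot: [-179.9, 0.1, -98.1]
force: [-3.2, 6.2, -1.0]
grip_width: 0.0215
grasp_force: 50.9
```

Run:
```python
from h import *
s=arm.state();print(s["t"],s["eef_pos"],s["grip_width"],s["grasp_force"],s["force"])
b=save("side","s3")[170:320,180:380]
cv2.imwrite("pics/c3.png",cv2.resize(b[:,:,::-1],None,fx=4,fy=4,interpolation=cv2.INTER_CUBIC))
w=np.array([.579,.156]);t=onz("top",248.1-1.5,233.1,.058)[:2];print(t,np.linalg.norm(w-t)*1000-75)
```

```text
3.7667 [ 0.54683526 -0.07275637  0.25365384] 0.021542131911917388 50.91613948345184 [-3.18450405  6.19314449 -1.03058977]
[0.56612157 0.06233931] 19.541943536511965
```

View pics/c3.png

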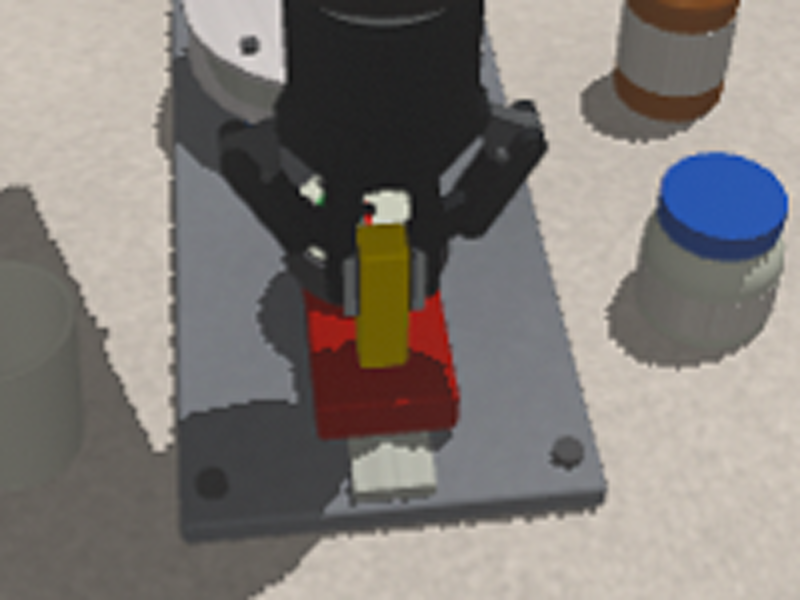

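The post is gripped (opening 21.5 mm). The gap is about 19.5 mm, so I'll push 15 mm and then feel for contact.

>>> arm_command(increments=[[[0.4,3,0],0,15],[[0.8,6,0],0,15],[[1.3,9,0],0,15],[[1.7,12,0],0,15],[[2.1,15,0],0,15]])

```text
t: 4.23
eef_pos: [0.5488, -0.0596, 0.2537]
eef_rot: [-180.0, -0.1, -98.1]
force: [-2.1, -6.6, -2.7]
grip_width: 0.0212
grasp_force: 50.9
```

>>> arm_command(increments=[[[0.1,1,0],0,15],[[0.2,2,0],0,15]])

```text
t: 4.4
eef_pos: [0.5491, -0.0575, 0.2536]
eef_rot: [-180.0, -0.1, -98.1]
force: [-1.2, -7.6, -1.4]
grip_width: 0.0214
grasp_force: 50.9
```

>>> arm_command(increments=[[[0.1,1,0],0,15],[[0.2,2,0],0,15]])

```text
t: 4.57
eef_pos: [0.5493, -0.0556, 0.2536]
eef_rot: [-179.9, -0.1, -98.1]
force: [-1.2, -6.6, -2.4]
grip_width: 0.0216
grasp_force: 50.8
```

Run:
```python
from h import *
b=save("side","s4")[170:320,180:380]
cv2.imwrite("pics/c4.png",cv2.resize(b[:,:,::-1],None,fx=4,fy=4,interpolation=cv2.INTER_CUBIC))
```

>>> arm_command(increments=[[[0.1,1,0],0,15],[[0.1,1,0],0,15]])

```text
t: 4.78
eef_pos: [0.5495, -0.0545, 0.2536]
eef_rot: [-179.9, -0.0, -98.1]
force: [-1.3, -5.9, -1.8]
grip_width: 0.0213
grasp_force: 50.8
```

>>> arm_command(increments=[[[0.1,1,0],0,15],[[0.1,1,0],0,15]])

```text
t: 4.95
eef_pos: [0.5496, -0.0535, 0.2536]
eef_rot: [-179.9, -0.0, -98.1]
force: [-0.8, -6.2, -2.9]
grip_width: 0.0213
grasp_force: 50.8
```

>>> arm_command(increments=[[[0.1,1,0],0,15],[[0.1,1,0],0,15]])

```text
t: 5.12
eef_pos: [0.5498, -0.0525, 0.2537]
eef_rot: [-179.9, -0.0, -98.1]
force: [-0.5, -6.6, -2.1]
grip_width: 0.0213
grasp_force: 50.8
```

>>> arm_command(increments=[[[0.1,1,0],0,15],[[0.1,1,0],0,15]])

```text
t: 5.28
eef_pos: [0.5499, -0.0516, 0.2536]
eef_rot: [-179.9, -0.0, -98.1]
force: [-1.3, -6.0, -2.5]
grip_width: 0.0212
grasp_force: 50.8
```

Run:
```python
from h import *
b=save("side","s5")[170:270,220:340]
a=cv2.imread("pics/s4.png")[170:270,220:340]
cv2.imwrite("pics/c5.png",cv2.resize(np.hstack([a,b[:,:,::-1]]),None,fx=3.3,fy=5,interpolation=cv2.INTER_CUBIC))
```

```text
(no output)
```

View pics/c5.png

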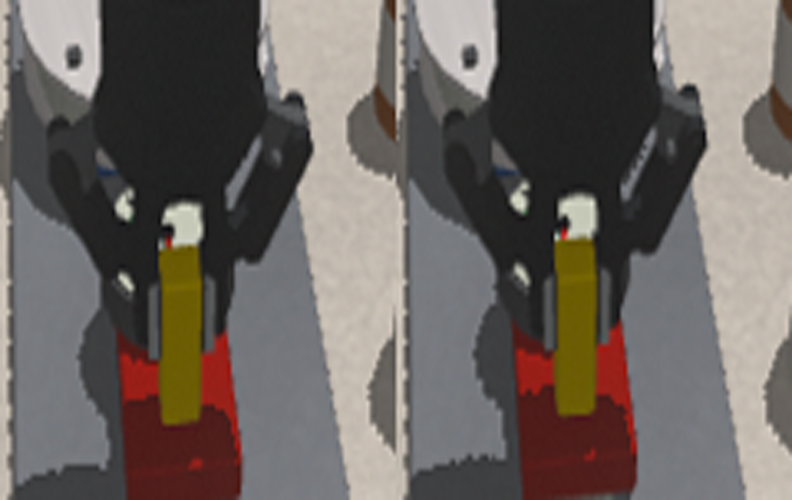

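The needle stub at about (271,217) still points at the post, so there is no contact yet. I'll push on while tracking the red pixels.

```bash
cat > red.py <<'E'
from h import *
im=snapshot("side").astype(int);c=im[195:226,245:300]
m=(c[...,0]>120)&(c[...,1]<.5*c[...,0])&(c[...,2]<.5*c[...,0])
ys,xs=np.nonzero(m);print(m.sum(),[(int(x)+245,int(y)+195) for x,y in zip(xs,ys)][:14])
E
python3 red.py
```

```text
4 [(270, 216), (271, 216), (270, 217), (271, 217)]
```

>>> arm_command(increments=[[[0.15,1.5,0],0,15],[[0.15,1.5,0],0,15]])

```text
t: 5.55
eef_pos: [0.5501, -0.05, 0.2537]
eef_rot: [-179.9, -0.0, -98.1]
force: [0.1, -6.6, -3.1]
grip_width: 0.0215
grasp_force: 50.7
```

```bash
python3 red.py
```

```text
1 [(270, 216)]
```

>>> arm_command(increments=[[[0.15,1.5,0],0,15],[[0.15,1.5,0],0,15]])

```text
t: 5.77
eef_pos: [0.5503, -0.0486, 0.2537]
eef_rot: [-179.9, -0.1, -98.1]
force: [1.2, -6.5, -3.4]
grip_width: 0.0215
grasp_force: 50.7
```

```bash
python3 red.py
```

```text
2 [(268, 215), (268, 216)]
```

Contact is made and the needle has moved left. I'll release, lift, go above the knob and read the dial there.

>>> arm_command(increments=[[[0,0,0],0,50],[[0,0,0],0,50],[[0,0,0],0,50],[[0,0,30],0,50],[[0,0,65],0,50],[[10,25,90],0,50],[[25,60,90],0,50],[[40,95,90],0,50]])

```text
t: 6.48
eef_pos: [0.5909, 0.048, 0.3459]
eef_rot: [-179.7, 0.2, -98.2]
force: [1.1, 0.7, -0.5]
grip_width: 0.0501
grasp_force: 0.0
```

>>> arm_command(increments=[[[14,35,0],0,50],[[28,70,0],0,50],[[42,108,0],0,50],[[44,112,0],0,50],[[44,112,0],0,50]])

```text
t: 6.9
eef_pos: [0.6348, 0.162, 0.3421]
eef_rot: [-180.0, 0.0, -97.9]
force: [0.7, -0.1, -0.3]
grip_width: 0.0503
grasp_force: 0.0
```

Run:
```python
from h import *
s=arm.state();print(s["t"],s["eef_pos"],s["joints"])
a=save("top","t6")[120:320];b=save("side","s6")
b=cv2.resize(b[150:290,190:386],None,fx=560/196,fy=560/196,interpolation=cv2.INTER_CUBIC)
cv2.imwrite("pics/c6.png",np.vstack([a,b])[:,:,::-1])
```

```text
6.9 [0.63477138 0.1619788  0.34212065] [ 3.13414709e+01  2.11491544e+01 -6.88378526e+00  8.14874113e-03
 -6.19324455e+01 -3.92763577e+01]
```

View pics/c6.png

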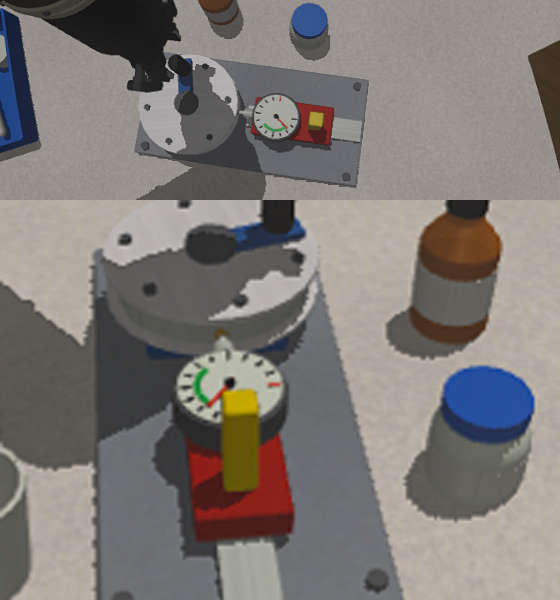

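The dial shows clearly from the top at (276,116 in the crop), with the needle at the start of the green band. I'll write a needle reader.

```bash
cat > nd.py <<'E'
from h import *
Y=np.array([.141,.990]);X=np.array([.990,-.141])
def needle(im,c,S=10):
    # rectified patch in rig axes, 10 px/mm -> 4 px/mm
    k=4;n=36*k
    src=[];dst=[]
    for a,b in((-36,-36),(36,-36),(36,36),(-36,36)):
        p=c+(X*a+Y*b)/1000;src.append(proj("top",[*p,.074]));dst.append((n+a*k,n-b*k))
    H=cv2.getPerspectiveTransform(np.float32(src),np.float32(dst))
    w=cv2.warpPerspective(im,H,(2*n,2*n),flags=cv2.INTER_CUBIC).astype(float)
    red=np.clip(w[...,0]-1.35*np.maximum(w[...,1],w[...,2])-10,0,None)
    v,u=np.mgrid[:2*n,:2*n];x=(u-n)/k;y=(n-v)/k;r=np.hypot(x,y)
    ang=np.mod(np.arctan2(-x,-y),2*np.pi)   # 0 along -y, clockwise from above
    m=(r>5)&(r<22)
    z=(red*m*np.exp(1j*ang)).sum()
    return float(np.angle(z)%(2*np.pi)),float((red*m).sum()),w
def centre(im):
    c0=np.array(DC);return c0
DC=(.5585,.0127)
def read(tag=""):
    im=snapshot("top");a,s,w=needle(im,np.array(DC));print(tag,"needle %.2f"%a,"w %.0f"%s);return im,w
if __name__=="__main__":
    from station import arm
    s=arm.state();read("%.2f f %s"%(s["t"],np.round(s["force"],1)))
E
python3 - <<'E'
from nd import *
print(proj("top",[*DC,.074]))
im=cv2.imread("pics/t6.png")[:,:,::-1].copy()
g=cv2.cvtColor(im,cv2.COLOR_RGB2GRAY)[205:270,245:310]
print([ (float(x)+245,float(y)+205,float(r)) for x,y,r in (cv2.HoughCircles(cv2.resize(g,None,fx=4,fy=4,interpolation=cv2.INTER_CUBIC),cv2.HOUGH_GRADIENT,1,500,param1=100,param2=15,minRadius=70,maxRadius=110)[0]/4)])
a,s,w=needle(im,np.array(DC));print(a,s)
im0=cv2.imread("pics/top0.png")[:,:,::-1].copy();a0,s0,w0=needle(im0,np.array([.5551,-.0112]));print("zero ref",a0,s0)
cv2.imwrite("pics/c7.png",np.hstack([w0,w])[:,:,::-1])
E
```

```text
(np.float64(275.789476827402), np.float64(236.47302168959177))
[(276.375, 236.875, 22.049999237060547)]
0.6514490015944204 32625.249999999996
zero ref 6.233153516510212 40415.649999999994[ WARN:0@0.537] global loadsave.cpp:1063 imwrite_ Unsupported depth image for selected encoder is fallbacked to CV_8U.
```

View pics/c7.png

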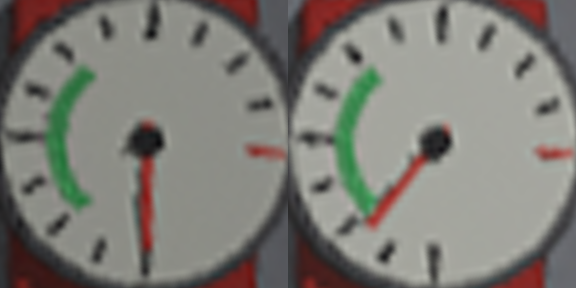

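Needle is at about 0.7 rad, so the gauge bears on the rim with plenty of room for the bump. Now I'll grip the knob.

>>> arm_command(increments=[[[-1,-4,-20],0,50],[[-1,-4,-50],0,50],[[-1,-4,-72],0,50],[[-1,-4,-72],0,50],[[-1,-4,-72],0,20],[[-1,-4,-72],0,20],[[-1,-4,-72],0,20],[[-1,-4,-72],0,20]], squeeze=30)

```text
t: 7.67
eef_pos: [0.6339, 0.1548, 0.2723]
eef_rot: [-179.8, 0.1, -98.1]
force: [2.8, -4.3, 1.8]
grip_width: 0.025
grasp_force: 30.3
```

```bash
python3 nd.py
```

```text
7.67 f [ 2.8 -4.3  1.8] needle 0.65 w 32607
```

>>> arm_command(increments=[[[-0.5,7.2,0],0,20],[[-1.9,14.2,0],0,20]])

```text
t: 7.88
eef_pos: [0.6314, 0.1686, 0.2722]
eef_rot: [-179.9, -0.0, -98.1]
force: [-4.1, -6.0, 10.5]
grip_width: 0.0247
grasp_force: 31.2
```

```bash
python3 nd.py
```

```text
7.88 f [-4.1 -6.  10.5] needle 0.65 w 31050
```

>>> arm_command(increments=[[[-2.3,6.8,0],0,20],[[-5.5,13.3,0],0,20]])

```text
t: 8.1
eef_pos: [0.6252, 0.1815, 0.2722]
eef_rot: [180.0, -0.1, -98.1]
force: [-5.1, -9.5, 12.7]
grip_width: 0.0254
grasp_force: 31.4
```

```bash
python3 nd.py
```

```text
8.10 f [-5.1 -9.5 12.7] needle 0.65 w 29779
```

>>> arm_command(increments=[[[-4,6,0],0,20],[[-8.7,11.4,0],0,20]])

```text
t: 8.32
eef_pos: [0.6161, 0.1922, 0.2721]
eef_rot: [179.9, -0.2, -98.1]
force: [-4.9, -14.3, 13.2]
grip_width: 0.0253
grasp_force: 31.5
```

```bash
python3 nd.py
```

```text
8.32 f [ -4.9 -14.3  13.2] needle 1.33 w 25798
```

>>> arm_command(increments=[[[-5.4,3.7,0],0,20],[[-11.4,6.7,0],0,20]])

```text
t: 8.53
eef_pos: [0.6053, 0.1991, 0.2722]
eef_rot: [-180.0, -0.2, -98.1]
force: [-0.3, -11.8, 8.9]
grip_width: 0.0251
grasp_force: 31.2
```

```bash
python3 nd.py
```

```text
8.53 f [ -0.3 -11.8   8.9] needle 1.51 w 19500
```

>>> arm_command(increments=[[[-6.4,3.2,0],0,20],[[-13.3,5.5,0],0,20]])

```text
t: 8.75
eef_pos: [0.5922, 0.2042, 0.2722]
eef_rot: [-180.0, -0.2, -98.1]
force: [0.6, -16.5, 9.6]
grip_width: 0.0249
grasp_force: 31.2
```

```bash
python3 nd.py
```

```text
8.75 f [  0.6 -16.5   9.6] needle 0.65 w 28876
```

>>> arm_command(increments=[[[-7,1.4,0],0,20],[[-14.2,1.9,0],0,20]])

```text
t: 8.97
eef_pos: [0.5784, 0.2058, 0.2722]
eef_rot: [-179.9, -0.2, -98.1]
force: [5.0, -18.9, 8.0]
grip_width: 0.0252
grasp_force: 31.2
```

```bash
python3 nd.py
```

```text
8.97 f [  5.  -18.9   8. ] needle 0.65 w 29234
```

A lesser bump sits near 55°. I'm trimming the circle's centre by about −3 mm in y and carrying on.

>>> arm_command(increments=[[[-7.2,-2.5,0],0,20],[[-14.2,-4.9,0],0,20]])

```text
t: 9.18
eef_pos: [0.5649, 0.2028, 0.2722]
eef_rot: [-179.8, 0.1, -98.1]
force: [6.3, -4.3, 2.8]
grip_width: 0.0251
grasp_force: 30.7
```

```bash
python3 nd.py
```

```text
9.18 f [ 6.3 -4.3  2.8] needle 0.65 w 30718
```

>>> arm_command(increments=[[[-6.8,-2.3,0],0,20],[[-13.3,-5.5,0],0,20]])

```text
t: 9.4
eef_pos: [0.5519, 0.1976, 0.2722]
eef_rot: [-179.8, 0.1, -98.1]
force: [8.4, -6.2, 1.8]
grip_width: 0.025
grasp_force: 30.9
```

```bash
python3 nd.py
```

```text
9.40 f [ 8.4 -6.2  1.8] needle 0.65 w 30235
```

>>> arm_command(increments=[[[-6,-4,0],0,20],[[-11.4,-8.7,0],0,20]])

```text
t: 9.62
eef_pos: [0.5407, 0.1894, 0.2722]
eef_rot: [-179.7, 0.2, -98.1]
force: [10.3, -4.0, -0.6]
grip_width: 0.0252
grasp_force: 31.0
```

```bash
python3 nd.py
```

```text
9.62 f [10.3 -4.  -0.6] needle 0.65 w 30833
```

>>> arm_command(increments=[[[-4.7,-5.4,0],0,20],[[-8.7,-11.4,0],0,20]])

```text
t: 9.83
eef_pos: [0.5321, 0.1785, 0.2722]
eef_rot: [-179.7, 0.2, -98.1]
force: [6.9, -0.3, -0.1]
grip_width: 0.0252
grasp_force: 30.8
```

```bash
python3 nd.py
```

```text
9.83 f [ 6.9 -0.3 -0.1] needle 0.65 w 32009
```

>>> arm_command(increments=[[[-3.2,-6.4,0],0,20],[[-5.5,-13.3,0],0,20]])

```text
t: 10.05
eef_pos: [0.5264, 0.1657, 0.2722]
eef_rot: [-179.7, 0.3, -98.1]
force: [4.3, 3.8, 1.0]
grip_width: 0.025
grasp_force: 30.6
```

```bash
python3 nd.py
```

```text
10.05 f [4.3 3.8 1. ] needle 1.61 w 28338
```

>>> arm_command(increments=[[[-1.4,-7,0],0,20],[[-1.9,-14.2,0],0,20]])

```text
t: 10.27
eef_pos: [0.524, 0.1516, 0.2722]
eef_rot: [-179.8, 0.3, -98.1]
force: [1.4, 5.6, 3.8]
grip_width: 0.0251
grasp_force: 30.9
```

```bash
python3 nd.py
```

```text
10.27 f [1.4 5.6 3.8] needle 2.51 w 42951
```

The needle reads 2.51, which is 1.86 rad (4.65 mm) above the base, so this is the high spot. I'll bracket it.

>>> arm_command(increments=[[[0.5,-7.2,0],0,20],[[0.5,-7.2,0],0,20]])

```text
t: 10.48
eef_pos: [0.5245, 0.1431, 0.2721]
eef_rot: [-179.8, 0.1, -98.1]
force: [1.9, -2.6, 7.9]
grip_width: 0.0249
grasp_force: 31.4
```

```bash
python3 nd.py
```

```text
10.48 f [ 1.9 -2.6  7.9] needle 2.23 w 37613
```

>>> arm_command(increments=[[[1.4,-7,0],0,20],[[1.4,-7,0],0,20]])

```text
t: 10.7
eef_pos: [0.5258, 0.136, 0.2721]
eef_rot: [-179.8, 0.1, -98.1]
force: [1.8, -1.2, 8.7]
grip_width: 0.0252
grasp_force: 31.5
```

```bash
python3 nd.py
```

```text
10.70 f [ 1.8 -1.2  8.7] needle 1.56 w 29973
```

The readings are symmetric about y ≈ 0.151 (1.61 on one side, 1.56 on the other). A 4.65 mm bump can only be the single high spot. I'll go back 15 mm.

>>> arm_command(increments=[[[-1.4,7,0],0,20],[[-1.9,14.5,0],0,20],[[-1.9,14.5,0],0,20],[[-1.9,14.5,0],0,20]])

```text
t: 11.08
eef_pos: [0.5241, 0.1515, 0.2721]
eef_rot: [-179.8, 0.2, -98.1]
force: [1.6, 1.7, 8.0]
grip_width: 0.0243
grasp_force: 31.4
```

```bash
python3 nd.py
```

```text
11.08 f [1.6 1.7 8. ] needle 2.51 w 43109
```

Back at the peak. Release, lift clear, then check the needle.

>>> arm_command(increments=[[[0,0,0],0,50],[[0,0,0],0,50],[[0,0,0],0,50],[[0,0,30],0,50],[[0,0,65],0,50],[[0,0,100],0,50],[[0,0,100],0,50],[[0,0,100],0,50]])

```text
t: 11.8
eef_pos: [0.5233, 0.1506, 0.3724]
eef_rot: [-179.8, 0.2, -98.1]
force: [-1.0, -0.2, -1.2]
grip_width: 0.05
grasp_force: 0.0
```

```bash
python3 nd.py
```

```text
11.80 f [-1.  -0.2 -1.2] needle 2.51 w 43129
```

```bash
python3 -c "
from station import hand_in;print(hand_in())"
```

```text
the job is handed in; nothing more can be done
None
```

The job is handed in: the wheel stands with its highest spot (about 4.65 mm proud) under the plunger, the needle reads about 2.5 rad and the arm is clear. I scanned about 195° rather than the full turn, since the lesser spots are under half that height; `hand_in()` gave no verdict.

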